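# Find the wing nut that fits the clamping stud and screw it home

### The arm

A 6-joint arm with a two-finger parallel gripper is mounted at the origin on a cart in front of the work surface, level with it; the furniture and walls round the work are solid. World frame = base frame: x ahead of the robot, y to its left, z up, the work surface at z = 0. Lengths are in m, angles in degrees, forces in N, time in s.
With the tool pointing down it reaches from about 0.35 to 0.875 m from the base axis. Payload 4.2 kg.
Tool frame: the origin (TCP) lies at the very end of the fingers, on their centre line; the grasp point (between the pads) lies 19 mm behind it (r.grip_point_offset is the distance from the TCP to the grasp point, in m); z points along the fingers, y is the line along which they close (so a half turn about z gives the same grasp; the last joint's range is limited). The gripper opens to 87 mm and grips with 3 to 60 N. Pads are 19 mm wide; open, the fingers measure 117 mm over their backs; the gripper's body (75 mm by 190 mm) begins 51 mm behind the grasp point.
Start: joints at [85.176, 22.042, 0.453, 0, -68.411, -14.817], TCP at [0.21, 0.589, 0.223] pointing down, gripper open.
Joint ranges: [-179.83, 179.83], [-69.29, 118.12], [-61.27, 80.66], [-181.25, 117.63], [-171.15, -9.14], [-177.46, 177.46]. Speed limits (degrees/s): [159.86, 159.86, 180, 180, 180, 180].

### API

Orientations are given as a 3x3 rotation matrix whose columns are the frame's x, y, z axes.
In Python, from station import r gives the robot as it stands.
- The arm moves only by the tool move_arm, never from a script. Its argument "series" is a list of rows, each a list of 3 entries, a list of its own where there are three numbers: the turn, a rotation vector about the tool's x, y, z as a fraction of full scale, then the shift along the tool's x, y, z as a fraction of full scale, then the opening, from 0 (shut) to 1 (fully open). A call has 1 to 12 rows; each row shifts and turns the commanded pose from where the row before left it, along the tool's axes as they then stand; what a row does not reach is not made up. Full scale, the value 1, is 0.5 m for a shift and 0.1 rad for a turn. A row lasts 1/10 s, in which the tool goes at most 50 mm and 8.59 degrees, less where a joint would pass 70% of its speed; a pose out of reach is approached as far as the arm can. A call with a number of a shift or a turn outside -1 to 1 is refused whole. A call with a gripper value outside its range is refused whole. The fingers move at their own pace and stop on an object; the grip force is fixed at half the most. Time passes only in rows, so rows that do not move let the fingers close. It gives the time, the measured TCP pose, the force, the opening and the grip force at its end, in the units of the state.
- r.sense(): the state, without advancing time (a new reading comes with each control period).
- r.capture(name): name is "scene" or "top" or "wrist"; returns a dict with "img" (480x640x3 uint8, red, green, blue), "fx", "fy", "cx", "cy" (pixels), "origin" and "orientation" of the camera in the world. Camera axes: x right, y up, looking along -z (the intrinsics and any distortion apply to the point x, -y, -z); pixel columns grow to the right and rows downward; lengths in m; the calibration is good to about 2 mm. A picture is of the moment at which its call begins. There is no depth.
- r.finish_job(): hands the job in; it is judged then, once.
Trained networks look in the newest picture that a camera, given by its name, has taken for a name from the list of things; names that differ only in an ending like _2 or _b are one class to them, and where a whole thing is asked for, a point or a joint stands for the part that bears it (a point fixed in the world has none). Each returns a list of dicts, best first, with "score" (0 to 1); they miss things now and then, are a little off and sometimes report something else, mostly with a low value. They report only what shows in the picture. A call takes as long as a camera call.
- r.cut_out(target, camera): "pixels" (480x640 bool, what is visible of it) and "centre" ([column, row] in pixels, amid what is visible of it).
- r.pinpoint(target, camera): "centre" ([column, row] in pixels: a listed point, or the origin of a listed thing).
The state is a dict: "time_s": time; "joints": joint angles; "joint_velocities": joint speeds; "effort": joint torques, N m; "tcp_pos": TCP position; "ee_rot": TCP orientation; "wrist_force": force on the tool from outside, world axes, zero at the start; "moment": the same for the moment, N m; "gripper_width": opening from 0.0 (shut) to 1.0 (fully open); "gripper_force": force on a finger pad.
Only numpy, scipy, OpenCV 4.12 (cv2) and the standard library are available. Lean on these libraries where they do the work, as an engineer would, in place of code of your own. Each camera call takes 0.05 s, during which the arm holds its last target. There are 200 camera calls.

### The job

One of the three look-alike closed wing nuts on the bench fits the threaded stud on the clamping plate, and you can only find out by trying them on it. Screw the one that fits clockwise onto the stud until it sits fully home on the plate, and leave the other two standing upright on the bench, off the plate. Do not shift or knock over the yellow bottle, the two jars or the wooden wedge.

Things in the scene. Friction and masses are not known exactly. Their poses are not given: they have to be found in the camera images.
- clamp_plate: fixed grey steel plate 150 x 100 x 10 mm with an aluminium stop block (48 x 92 mm, its top 50 mm above the bench). Origin: at the bench directly under the stud; the plate runs from x = -47 to +103 mm and y = -50 to +50 mm, the block from x = 52 to 100 mm. z up.
- stud_foot (a point): centre of the stud's foot on the plate's top, 10 mm above the bench; axes as the plate's. The fixed upright stud changes from run to run: thread 21, 29 or 37 mm across (core 14, 22 or 30 mm) and 36, 29 or 22 mm tall, in that order; tip tapered. Right-hand two-start thread: a nut sinks 3.9 mm per radian turned clockwise seen from above. Play about 1.5 mm radially, 1 mm axially.
- nut_a: loose closed wing nut, plain steel; all three look alike outside. Fluted hub 48 mm in diameter, 42 mm tall, open underneath; on it a straight wing bar 68 mm long, 12 mm wide, from 42 to 64 mm height, to grip across. About 0.15 kg. Origin: centre of the underside; z up, x along the wing bar (a half turn is the same). Starts upright; which stands where and which one fits changes from run to run.
- nut_b: as nut_a. Inside each nut, unseen while it stands: a blind bore 37, 30 or 23 mm deep (narrow, middle, wide thread) and, 2 to 7 mm above the rim, two thread teeth in line with the wing bar. A nut too narrow rests on the stud's tip, 18 mm or more above home. One too wide slips over without threading and stops with its bore's ceiling on the tip, 6 or 13 mm above home, however it is turned.
- nut_c: as nut_a. The nut that fits, lowered on with its wing bar 0.75 rad anticlockwise from the plate's x axis, comes to rest on the thread about 5 mm above home; turned clockwise under light downward pressure it is drawn down, and its rim is seated by the time the bar stands at -0.45 to -0.9 rad. Lowered on at a larger angle it also enters, but higher, and needs more turning.
- tall_bottle: bystander: loose yellow bottle, 47 mm in diameter, 153 mm tall; origin: centre of its underside
- dark_jar: bystander: loose dark grey jar, 53 mm in diameter, 47 mm tall; origin: centre of its underside
- pale_jar: bystander: loose pale jar with a grey lid, 58 mm in diameter, 58 mm tall; origin: centre of its underside
- wedge: bystander: loose wooden wedge 34 x 100 x 28 mm, long along its y; origin: centre of its underside

How it is judged:
By the outcome, as a careful person would: the job done as asked, in the order asked, and still so for the second after the job is handed in, with the robot touching nothing.
It also fails if it takes over 72 s, if anything falls off the work surface, if the arm or the gripper's body presses on something with over 40 N, if the wrist force passes 120 N, or if a joint passes its speed limit or range.

## Working session

There is one attempt and no reset: what is moved stays moved. The work goes in short steps, Python scripts to look and compute and a tool call to move; the robot and the scene stay as the last step left them, time stands still between calls to the robot, and variables do not carry over. Pictures are saved under pics/ and viewed, at most 10 in all, crops included, and the job is handed in when it is done.

Besides the shell and the picture viewer there is one more tool, called after "Emit:" by a JSON object that holds its "fn" and its "kwargs", one argument or row to a line. move_arm: Moves the arm, as the interface text tells. Its arguments: {"type":"object","properties":{"series":{"type":"array"}},"required":["series"]}

```bash
ls; mkdir -p pics; cat > h.py <<'E'
import numpy as np, cv2
from station import r
def ray(c,px):
    d=np.array([(px[0]-c['cx'])/c['fx'],-(px[1]-c['cy'])/c['fy'],-1.0])
    return np.array(c['origin']),np.array(c['orientation'])@d
def atz(c,px,z):
    o,d=ray(c,px); return o+d*(z-o[2])/d[2]
def proj(c,P):
    q=np.array(c['orientation']).T@(np.array(P)-c['origin'])
    return np.array([c['cx']+c['fx']*q[0]/-q[2], c['cy']-c['fy']*q[1]/-q[2]])
def save(c,n): cv2.imwrite('pics/'+n,c['img'][:,:,::-1])
E
python3 - <<'E'
from h import *
for cam in ['top','scene']:
    c=r.capture(cam); save(c,cam+'.png')
    print(cam,[k for k in c], np.round(c['origin'],3),np.round(c['orientation'],2).tolist())
    for t,z in [('nut_a',0),('stud_foot',.01),('clamp_plate',0),('tall_bottle',0),('dark_jar',0),('pale_jar',0),('wedge',0)]:
        for d in r.pinpoint(t,cam)[:4]: print(t,round(d['score'],2),np.round(d['centre'],1),np.round(atz(c,d['centre'],z),4))
s=r.sense(); print(np.round(s['ee_rot'],3).tolist(),s['tcp_pos'],s['time_s'],r.grip_point_offset)
E
```

```text
pics
top ['img', 'fx', 'fy', 'cx', 'cy', 'origin', 'orientation'] [0.405 0.004 0.969] [[0.03, 0.99, -0.13], [-1.0, 0.03, 0.0], [0.01, 0.13, 0.99]]
nut_a 0.86 [206.8 249.2] [0.5149 0.2328 0.    ]
nut_a 0.63 [416.8 306.4] [ 0.4104 -0.1936  0.    ]
nut_a 0.57 [454.8 213. ] [ 0.6028 -0.2719  0.    ]
stud_foot 0.72 [331.2 243.2] [ 0.5323 -0.0191  0.01  ]
stud_foot 0.43 [416.3 305.4] [ 0.4123 -0.1906  0.01  ]
clamp_plate 0.78 [333.3 242.2] [ 0.5358 -0.0235  0.    ]
tall_bottle 0.83 [216.  310.3] [0.3926 0.2077 0.    ]
dark_jar 0.96 [452.8 256.3] [ 0.5132 -0.2668  0.    ]
pale_jar 0.74 [412.1 174.9] [ 0.681 -0.184  0.   ]
wedge 0.72 [213.9 172.1] [0.676 0.227 0.   ]
scene ['img', 'fx', 'fy', 'cx', 'cy', 'origin', 'orientation'] [ 0.076 -0.433  0.781] [[0.66, 0.58, -0.48], [-0.75, 0.5, -0.43], [-0.01, 0.64, 0.76]]
nut_a 0.98 [237.1 206.7] [0.5154 0.2356 0.    ]
nut_a 0.82 [348.2 343.8] [ 0.4093 -0.1977  0.    ]
nut_a 0.56 [434.  304.7] [ 0.5901 -0.2728  0.    ]
stud_foot 0.61 [320.  254.1] [ 0.5312 -0.0186  0.01  ]
clamp_plate 0.85 [319.5 258.4] [ 0.5274 -0.0204  0.    ]
tall_bottle 0.62 [203.  239.9] [0.3935 0.2149 0.    ]
dark_jar 0.82 [411.3 333.2] [ 0.5066 -0.2747  0.    ]
pale_jar 0.64 [422.7 252.4] [ 0.6893 -0.181   0.    ]
wedge 0.92 [286.5 175. ] [0.676  0.2249 0.    ]
[[0.942, -0.336, -0.0], [-0.336, -0.942, 0.0], [-0.0, -0.0, -1.0]] [0.21003378 0.58861738 0.22258435] 0.8 0.0187
```

View pics/top.png

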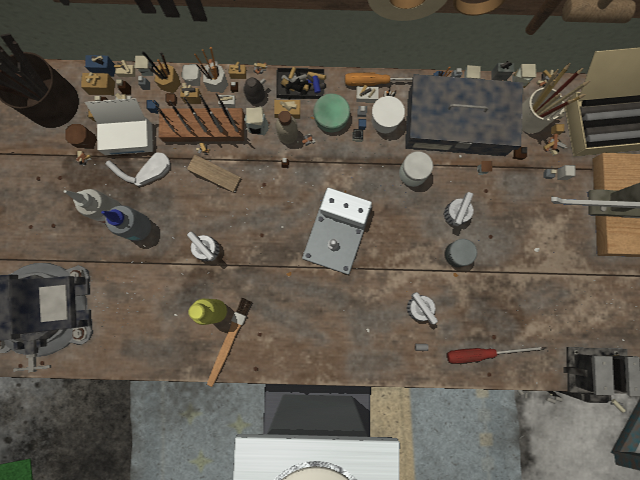

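View pics/scene.png

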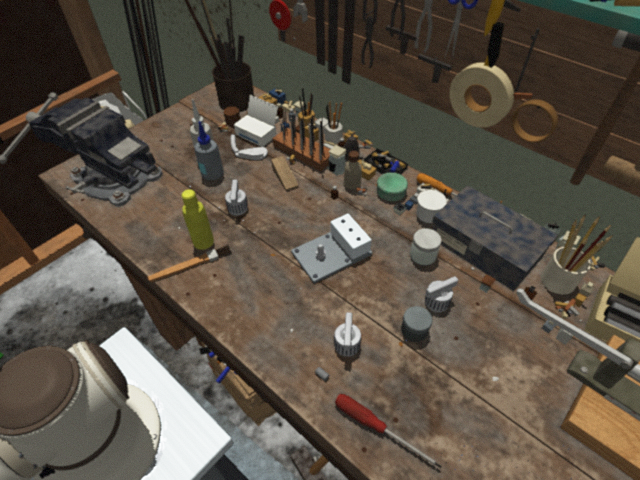

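```bash
cat >> h.py <<'E'
def rect(c,ctr,z,half=.06,n=390):
    # metric view: col = +x right, row up = +y
    w=np.array([[ctr[0]-half,ctr[1]+half,z],[ctr[0]+half,ctr[1]+half,z],[ctr[0]+half,ctr[1]-half,z],[ctr[0]-half,ctr[1]-half,z]])
    H=cv2.getPerspectiveTransform(np.float32([proj(c,p) for p in w]),np.float32([[0,0],[n,0],[n,n],[0,n]]))
    return cv2.warpPerspective(c['img'],H,(n,n),flags=cv2.INTER_CUBIC)
E
python3 - <<'E'
from h import *
c=r.capture('top')
ims=[]
for p in [(.515,.234),(.410,-.196),(.596,-.272)]:
    im=rect(c,p,.064,.05); g=cv2.cvtColor(im,cv2.COLOR_RGB2GRAY); 
    for th in (150,175,200,215):
        b=(g>th).astype(np.uint8); n,l,s,ce=cv2.connectedComponentsWithStats(b)
        k=1+np.argmax(s[1:,4]); (x,y),wh,a=cv2.minAreaRect(np.argwhere(l==k)[:,::-1].astype(np.float32))
        m=np.argwhere(l==k)[:,::-1]*[1,-1]; u,sv,v=np.linalg.svd(m-m.mean(0),full_matrices=False); 
        print(p,th,np.round([p[0]+(x/390-.5)*.1,p[1]-(y/390-.5)*.1],4),np.round(np.array(wh)/3.9,1),round(a,1),round(np.degrees(np.arctan2(v[0,1],v[0,0])),1))
    ims.append(im)
ims.append(rect(c,(.532,-.019),.01,.12))
cv2.imwrite('pics/m.png',cv2.resize(np.vstack([np.hstack(ims[:2]),np.hstack(ims[2:])]),(600,600))[:,:,::-1])
E
```

```text
(0.515, 0.234) 150 [0.5096 0.2375] [25.3 65.7] 45.8 -140.1
(0.515, 0.234) 175 [0.5151 0.2322] [ 8.6 64.4] 45.7 -135.8
(0.515, 0.234) 200 [0.5224 0.2163] [14.6 39.9] 45.3 -135.0
(0.515, 0.234) 215 [0.5312 0.2199] [2.8 8. ] 29.1 -113.5
(0.41, -0.196) 150 [ 0.4122 -0.2012] [24.  65.7] 54.1 -145.6
(0.41, -0.196) 175 [ 0.408  -0.1956] [ 8.3 64.4] 54.0 -143.7
(0.41, -0.196) 200 [ 0.3874 -0.1868] [3.6 0.5] 90.0 -89.0Traceback (most recent call last):
  File "<stdin>", line 8, in <module>
    return _wrapfunc(a, 'argmax', axis=axis, out=out, **kwds)
    return bound(*args, **kwds)
ValueError: attempt to get argmax of an empty sequence
```

```bash
python3 - <<'E'
from h import *
c=r.capture('top')
ims=[]
for p in [(.515,.232),(.408,-.196),(.596,-.272)]:
    im=rect(c,p,.064,.05); g=cv2.cvtColor(im,cv2.COLOR_RGB2GRAY); 
    for th in (165,175,185):
        b=(g>th).astype(np.uint8); n,l,s,ce=cv2.connectedComponentsWithStats(b)
        if n<2: continue
        k=1+np.argmax(s[1:,4]); (x,y),wh,a=cv2.minAreaRect(np.argwhere(l==k)[:,::-1].astype(np.float32))
        print(p,th,np.round([p[0]+(x/390-.5)*.1,p[1]-(y/390-.5)*.1],4),np.round(np.array(wh)/3.9,1),round(a,1))
    ims.append(im)
pl=rect(c,(.532,-.019),.01,.12); ims.append(pl)
cv2.imwrite('pics/m.png',cv2.resize(np.vstack([np.hstack(ims[:2]),np.hstack(ims[2:])]),(600,600))[:,:,::-1])
d=r.cut_out('clamp_plate','top')[0]
m=cv2.warpPerspective
cs=np.argwhere(d['pixels'])[:,::-1]
P=np.array([atz(c,q,.01)[:2] for q in cs])
(x,y),wh,a=cv2.minAreaRect(P.astype(np.float32)*1000); print('plate',x,y,wh,a)
E
```

```text
(0.515, 0.232) 165 [0.5097 0.2377] [24.6 65. ] 45.7
(0.515, 0.232) 175 [0.5151 0.2321] [ 8.6 64.6] 45.5
(0.515, 0.232) 185 [0.5153 0.2321] [ 7.6 63.7] 45.5
(0.408, -0.196) 165 [ 0.4121 -0.2012] [23.1 65. ] 54.1
(0.408, -0.196) 175 [ 0.408  -0.1956] [ 8.5 64.5] 54.1
(0.408, -0.196) 185 [ 0.4068 -0.1941] [ 6.4 63.5] 51.3
(0.596, -0.272) 165 [ 0.6011 -0.2711] [64.3  8.9] 22.3
(0.596, -0.272) 175 [ 0.6013 -0.2707] [63.4  7.9] 21.5
(0.596, -0.272) 185 [ 0.5875 -0.2633] [31.   4.2] 19.1
plate 559.30322265625 -30.461891174316406 (101.35115814208984, 157.25576782226562) 72.6484146118164
```

View pics/m.png

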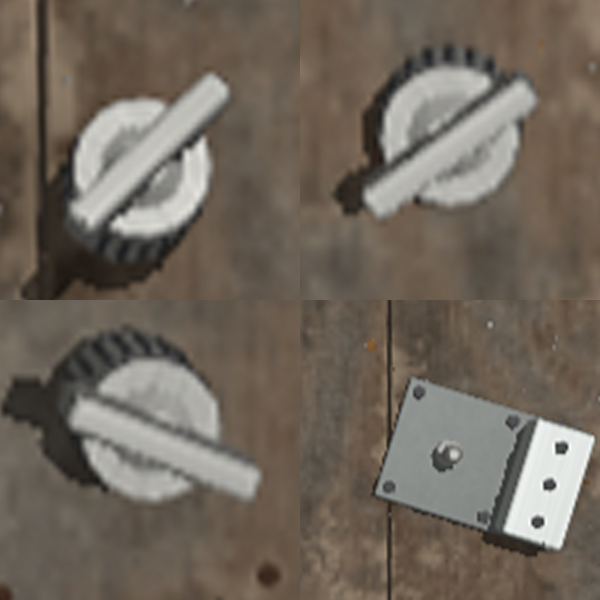

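```bash
cat >> h.py <<'E'
def state():
    s=r.sense(); R=np.array(s['ee_rot']); az=np.degrees(np.arctan2(R[1,0],R[0,0]))
    return s,R,az
def plan(p,az,n,g,frm=None):
    s,R,a0=state(); p0=np.array(s['tcp_pos'])
    if frm: p0,a0=np.array(frm[0]),frm[1]
    d=(np.array(p)-p0)/n; da=(az-a0)/n; out=[]; 
    for k in range(n):
        a=np.radians(a0+k*da); x=np.array([np.cos(a),np.sin(a),0]); y=np.array([np.sin(a),-np.cos(a),0])
        out.append([[0,0,round(-np.radians(da)/.1,3)],[round(v/.5,3) for v in (d@x,d@y,-d[2])],g])
    print(str(out).replace(' ','')); print('step mm',np.linalg.norm(d)*1000)
def st():
    s,R,a=state(); print('t',round(s['time_s'],2),'tcp',np.round(s['tcp_pos'],4),'az',round(a,2),'tilt',np.round(R[:,2],3),'F',np.round(s['wrist_force'],1),'w',round(s['gripper_width'],3),'j',np.round(s['joints'],1))
E
python3 -c "
from h import *
plan((.515,.232,.14),44.5,12,.5)"
```

```text
[[[0,0,np.float64(-0.933)],[np.float64(0.068),np.float64(0.039),np.float64(0.014)],0.5],[[0,0,np.float64(-0.933)],[np.float64(0.064),np.float64(0.045),np.float64(0.014)],0.5],[[0,0,np.float64(-0.933)],[np.float64(0.059),np.float64(0.051),np.float64(0.014)],0.5],[[0,0,np.float64(-0.933)],[np.float64(0.054),np.float64(0.056),np.float64(0.014)],0.5],[[0,0,np.float64(-0.933)],[np.float64(0.049),np.float64(0.061),np.float64(0.014)],0.5],[[0,0,np.float64(-0.933)],[np.float64(0.043),np.float64(0.065),np.float64(0.014)],0.5],[[0,0,np.float64(-0.933)],[np.float64(0.037),np.float64(0.069),np.float64(0.014)],0.5],[[0,0,np.float64(-0.933)],[np.float64(0.03),np.float64(0.072),np.float64(0.014)],0.5],[[0,0,np.float64(-0.933)],[np.float64(0.023),np.float64(0.075),np.float64(0.014)],0.5],[[0,0,np.float64(-0.933)],[np.float64(0.016),np.float64(0.076),np.float64(0.014)],0.5],[[0,0,np.float64(-0.933)],[np.float64(0.009),np.float64(0.078),np.float64(0.014)],0.5],[[0,0,np.float64(-0.933)],[np.float64(0.002),np.float64(0.078),np.float64(0.014)],0.5]]
step mm 39.70529097447537
```

Emit:
{"fn": "move_arm", "kwargs": {
  "series": [
    [[0, 0, -0.933], [0.068, 0.039, 0.01], 0.5],
    [[0, 0, -0.933], [0.064, 0.045, 0.01], 0.5],
    [[0, 0, -0.933], [0.059, 0.051, 0.01], 0.5],
    [[0, 0, -0.933], [0.054, 0.056, 0.01], 0.5],
    [[0, 0, -0.933], [0.049, 0.061, 0.01], 0.5],
    [[0, 0, -0.933], [0.043, 0.065, 0.01], 0.5],
    [[0, 0, -0.933], [0.037, 0.069, 0.01], 0.5],
    [[0, 0, -0.933], [0.03, 0.072, 0.01], 0.5],
    [[0, 0, -0.933], [0.023, 0.075, 0.02], 0.5],
    [[0, 0, -0.933], [0.016, 0.076, 0.02], 0.5],
    [[0, 0, -0.933], [0.009, 0.078, 0.024], 0.5],
    [[0, 0, -0.933], [0.002, 0.078, 0.024], 0.5]
  ]
}}

```text
time_s: 2.15
tcp_pos: [0.5152, 0.2307, 0.1385]
ee_rot: [[0.71, 0.704, 0.001], [0.704, -0.71, 0.0], [0.001, 0.0, -1.0]]
wrist_force: [0.7, 0.9, 0.6]
gripper_width: 0.499
gripper_force: 0.0
```

```bash
python3 - <<'E'
from h import *
c=r.capture('wrist'); save(c,'w1.png'); st()
print(np.round(c['origin'],3),np.round(c['orientation'],2).tolist())
for d in r.pinpoint('nut_a','wrist')[:2]: print(d['score'],d['centre'],atz(c,d['centre'],0))
E
```

```text
t 2.2 tcp [0.5165 0.2266 0.136 ] az 44.65 tilt [-0.003 -0.003 -1.   ] F [ 1.5 -1.8 -0.9] w 0.5 j [ 40.2  20.7 -15.1   0.  -54.4  94.5]
[0.566 0.282 0.301] [[0.7, 0.68, 0.19], [-0.71, 0.68, 0.19], [-0.0, -0.27, 0.96]]
0.82 [311.9, 229.3] [0.51151246 0.2351429  0.        ]
```

View pics/w1.png

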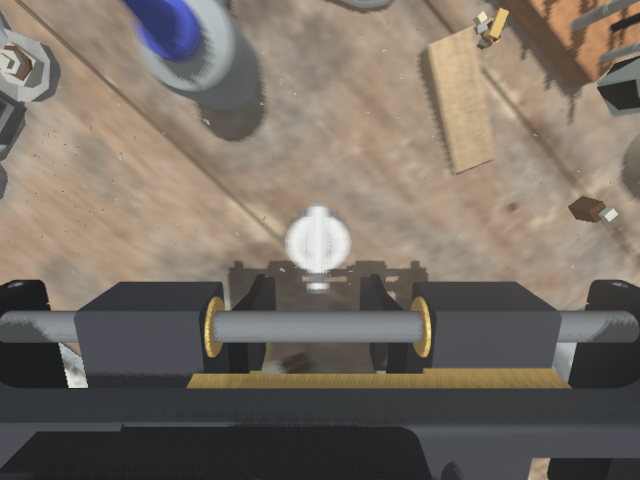

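```bash
python3 - <<'E'
from h import *
c=r.capture('wrist'); st()
g=cv2.cvtColor(rect(c,(.515,.232),.064,.05),cv2.COLOR_RGB2GRAY)
for th in (200,225,240):
    b=(g>th).astype(np.uint8); n,l,s,ce=cv2.connectedComponentsWithStats(b); k=1+np.argmax(s[1:,4])
    (x,y),wh,a=cv2.minAreaRect(np.argwhere(l==k)[:,::-1].astype(np.float32)); print(th,.515+(x/390-.5)*.1,.232-(y/390-.5)*.1,np.array(wh)/3.9,a)
print(atz(c,(317.5,205.5),.064),atz(c,(317.5,290),.064))
print('gp',proj(c,(.5165,.2266,.136)))
plan((.515,.232,.045),44.5,4,.5)
E
```

```text
t 2.3 tcp [0.5148 0.2298 0.1375] az 44.27 tilt [-0.002 -0.001 -1.   ] F [ 0.4 -0.   1.1] w 0.5 j [ 40.5  20.6 -15.   -0.  -54.5  93.7]
200 0.5123290467873598 0.24415745974809697 [26.16124862 51.02280446] 45.881404876708984
225 0.5177527051094251 0.2389936703412961 [ 8.52708963 49.43681766] 46.1457633972168
240 0.5320479094676482 0.22969586416391227 [7.47506019 1.79283888] 46.54815673828125
[0.53841374 0.25173696 0.064     ] [0.49287807 0.20732457 0.064     ]
gp [322.59413082 292.80878945]
[[[0,0,np.float64(-0.01)],[np.float64(0.001),np.float64(-0.001),np.float64(0.046)],0.5],[[0,0,np.float64(-0.01)],[np.float64(0.001),np.float64(-0.001),np.float64(0.046)],0.5],[[0,0,np.float64(-0.01)],[np.float64(0.001),np.float64(-0.001),np.float64(0.046)],0.5],[[0,0,np.float64(-0.01)],[np.float64(0.001),np.float64(-0.001),np.float64(0.046)],0.5]]
step mm 23.128335931396286
```

Emit:
{"fn": "move_arm", "kwargs": {
  "series": [
    [[0, 0, 0], [0.001, 0, 0.05], 0.5],
    [[0, 0, 0], [0.001, 0, 0.05], 0.5],
    [[0, 0, 0], [0, 0, 0.05], 0.5],
    [[0, 0, 0], [0, 0, 0.037], 0.5],
    [[0, 0, 0], [0, 0, 0], 0.5],
    [[0, 0, 0], [0, 0, 0], 0],
    [[0, 0, 0], [0, 0, 0], 0],
    [[0, 0, 0], [0, 0, 0], 0],
    [[0, 0, 0], [0, 0, 0], 0],
    [[0, 0, 0], [0, 0, 0], 0]
  ]
}}

```text
time_s: 3.3
tcp_pos: [0.515, 0.2327, 0.0455]
ee_rot: [[0.713, 0.701, 0.001], [0.701, -0.713, 0.001], [0.001, -0.0, -1.0]]
wrist_force: [1.6, -1.4, -1.9]
gripper_width: 0.142
gripper_force: 30.4
```

```bash
python3 -c "
from h import *
st()
plan((.47,.12,.125),35,4,0)"
```

```text
t 3.3 tcp [0.515  0.2327 0.0455] az 44.5 tilt [ 0.001  0.001 -1.   ] F [ 1.6 -1.4 -1.9] w 0.142 j [ 40.7  27.1 -20.5  -0.  -42.4  93.8]
[[[0,0,np.float64(0.414)],[np.float64(-0.056),np.float64(0.024),np.float64(-0.04)],0],[[0,0,np.float64(0.414)],[np.float64(-0.054),np.float64(0.027),np.float64(-0.04)],0],[[0,0,np.float64(0.414)],[np.float64(-0.053),np.float64(0.029),np.float64(-0.04)],0],[[0,0,np.float64(0.414)],[np.float64(-0.052),np.float64(0.031),np.float64(-0.04)],0]]
step mm 36.265088486970576
```

```bash
sed -i 's/out.append(\[\[0,0,round(/out.append([[0,0,round(float(/; ' h.py; python3 - <<'E'
s=open('h.py').read()
s=s.replace("round(float(-np.radians(da)/.1,3)","round(float(-np.radians(da)/.1),3)").replace("[round(v/.5,3) for","[round(float(v)/.5,3) for")
open('h.py','w').write(s)
E
python3 -c "
from h import *
plan((.451,-.058,.130),25.6,8,0,((.515,.2325,.130),44.5))"
```

```text
[[[0,0,0.412],[-0.062,0.041,-0.0],0],[[0,0,0.412],[-0.061,0.043,-0.0],0],[[0,0,0.412],[-0.059,0.046,-0.0],0],[[0,0,0.412],[-0.057,0.048,-0.0],0],[[0,0,0.412],[-0.055,0.05,-0.0],0],[[0,0,0.412],[-0.053,0.052,-0.0],0],[[0,0,0.412],[-0.05,0.055,-0.0],0],[[0,0,0.412],[-0.048,0.057,-0.0],0]]
step mm 37.18329808193459
```

Emit:
{"fn": "move_arm", "kwargs": {
  "series": [
    [[0, 0, 0], [0, 0, -0.04], 0],
    [[0, 0, 0], [0, 0, -0.065], 0],
    [[0, 0, 0], [0, 0, -0.065], 0],
    [[0, 0, 0.412], [-0.062, 0.041, 0], 0],
    [[0, 0, 0.412], [-0.061, 0.043, 0], 0],
    [[0, 0, 0.412], [-0.059, 0.046, 0], 0],
    [[0, 0, 0.412], [-0.057, 0.048, 0], 0],
    [[0, 0, 0.412], [-0.055, 0.05, 0], 0],
    [[0, 0, 0.412], [-0.053, 0.052, 0], 0],
    [[0, 0, 0.412], [-0.05, 0.055, 0], 0],
    [[0, 0, 0.412], [-0.048, 0.057, 0], 0],
    [[0, 0, 0], [0, 0, 0], 0]
  ]
}}

```text
time_s: 4.5
tcp_pos: [0.4488, -0.0614, 0.1296]
ee_rot: [[0.904, 0.427, -0.002], [0.427, -0.904, -0.0], [-0.002, -0.001, -1.0]]
wrist_force: [-0.4, 1.0, -2.0]
gripper_width: 0.135
gripper_force: 29.9
```

```bash
python3 - <<'E'
from h import *
c=r.capture('wrist'); c=r.capture('wrist'); save(c,'w2.png'); st()
for t,z in [('stud_foot',.01),('clamp_plate',0)]:
  for d in r.pinpoint(t,'wrist')[:2]: print(t,d['score'],d['centre'],atz(c,d['centre'],z))
for n,p in dict(foot=(.532,-.0195,.01),tip=(.532,-.0195,.046)).items(): print(n,proj(c,p))
cv2.imwrite('pics/w2r.png',rect(c,(.532,-.0195),.01,.1,600)[:,:,::-1])
E
```

```text
t 4.6 tcp [ 0.4507 -0.0591  0.13  ] az 25.51 tilt [-0.  0. -1.] F [-1.3  0.2 -1.4] w 0.138 j [ 13.1  11.1 -30.2  -0.  -48.7 102.4]
stud_foot 0.72 [313.4, 124.7] [ 0.52864938 -0.0184958   0.01      ]
clamp_plate 0.96 [316.6, 129.4] [ 0.52694292 -0.02204658  0.        ]
foot [316.38515203 121.20009324]
tip [316.17269039 117.51181334]
```

View pics/w2.png

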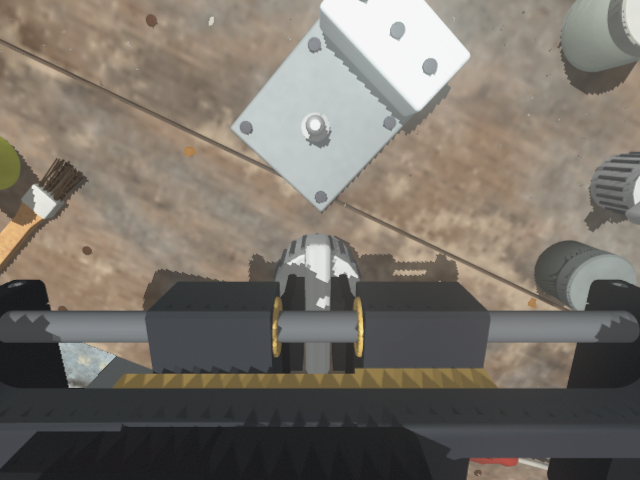

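View pics/w2r.png

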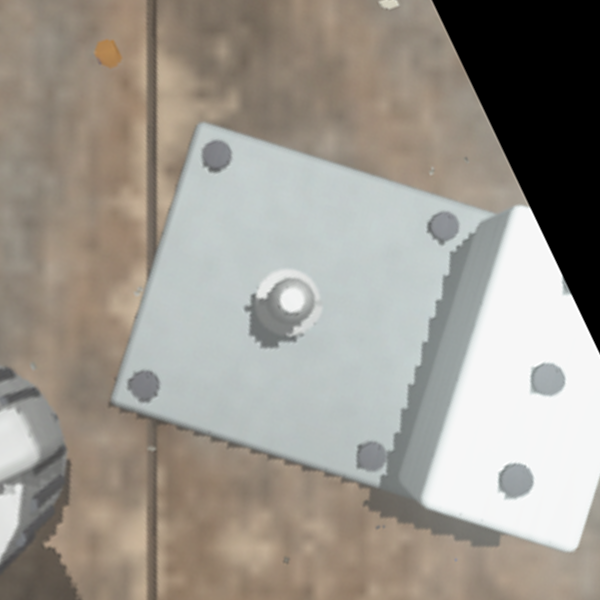

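```bash
python3 - <<'E'
from h import *
c=r.capture('wrist'); s,R,a=state(); t=np.array(s['tcp_pos']); st()
x=R[:,0]
for zz in (0,.0185): print(proj(c,t+[0,0,zz]), proj(c,t+x*.034+[0,0,zz]))
g=cv2.cvtColor(c['img'],cv2.COLOR_RGB2GRAY)
for rr in (240,248,256,264): print(rr,g[rr,296:342:2])
print(g[228:262,318])
for q in [(314.5,122)]: print(atz(c,q,.046))
c=r.capture('top'); cv2.imwrite('pics/t2.png',cv2.resize(c['img'][190:310,270:430],(800,600),interpolation=cv2.INTER_CUBIC)[:,:,::-1])
E
```

```text
t 4.75 tcp [ 0.4514 -0.0576  0.1301] az 25.69 tilt [ 0.  0. -1.] F [ 0.2  1.4 -1.6] w 0.136 j [ 13.3  11.1 -30.2  -0.  -48.7 102.4]
[317.94118815 292.16480442] [317.93761616 228.05370905]
[317.97386178 308.59592525] [317.97186571 237.82711134]
240 [137 144 145  96  89 143 150 151 152 150 149 149 148 147 146 137 124  79
  97 116 130 118  85]
248 [150 147 140 123 132 197 218 222 222 220 222 223 224 225 220 207 192 127
  81 112 123 131  88]
256 [156 202 239 237 210 211 221 228 228 225 225 225 226 227 227 209 194 144
 128 159 191 141 131]
264 [122 122 207 123 128 209 221 228 229 226 224 226 226 227 226 208 193 140
 125 131 228 228 228]
[128 132 134 135 133 126 129 142 143 144 146 147 149 150 150 159 187 211
 221 221 223 224 224 225 225 225 225 225 225 225 225 225 225 226]
[ 0.53021084 -0.01719667  0.046     ]
```

View pics/t2.png

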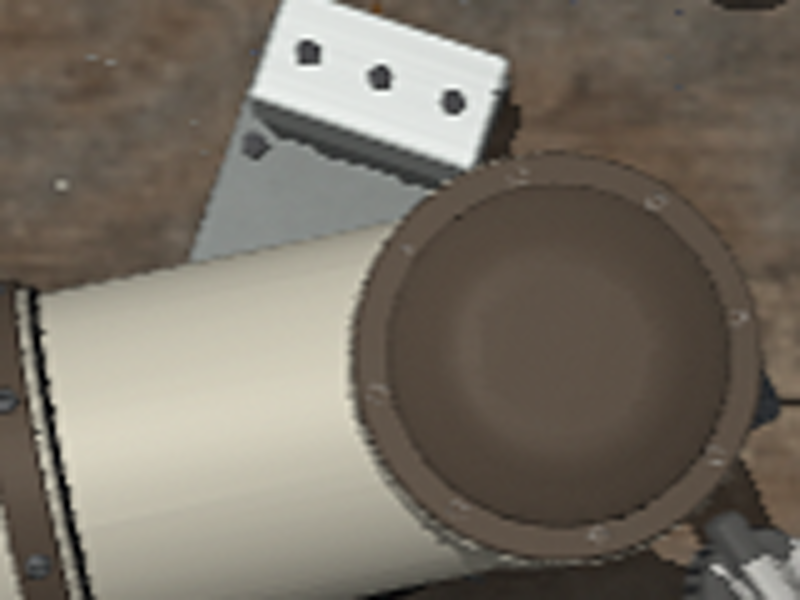

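Emit:
{"fn": "move_arm", "kwargs": {
  "series": [
    [[0, 0, 0], [0.06, 0, 0.01], 0],
    [[0, 0, 0], [0.06, -0.001, 0.02], 0],
    [[0, 0, 0], [0.058, 0, 0.025], 0],
    [[0, 0, 0], [0, 0, 0.01], 0],
    [[0, 0, 0], [0, 0, 0], 0],
    [[0, 0, 0], [0, 0, 0.005], 0],
    [[0, 0, 0], [0, 0, 0.005], 0],
    [[0, 0, 0], [0, 0, 0.005], 0],
    [[0, 0, 0], [0, 0, 0.004], 0],
    [[0, 0, 0], [0, 0, 0], 0]
  ]
}}

```text
time_s: 5.8
tcp_pos: [0.5308, -0.0196, 0.088]
ee_rot: [[0.902, 0.432, -0.0], [0.432, -0.902, -0.0], [-0.0, -0.0, -1.0]]
wrist_force: [0.5, 0.8, -1.7]
gripper_width: 0.136
gripper_force: 29.9
```

```bash
python3 - <<'E'
from h import *
st(); print(r.sense()['moment'])
E
```

```text
t 5.8 tcp [ 0.5308 -0.0196  0.088 ] az 25.61 tilt [-0. -0. -1.] F [ 0.5  0.8 -1.7] w 0.136 j [ 15.4  21.1 -22.9  -0.  -46.  100.2]
[ 0.00171016 -0.02969831 -0.04136004]
```

Emit:
{"fn": "move_arm", "kwargs": {
  "series": [
    [[0, 0, 0], [0, 0, 0.008], 0],
    [[0, 0, 0], [0, 0, 0.008], 0],
    [[0, 0, 0], [0, 0, 0.008], 0],
    [[0, 0, 0], [0, 0, 0.006], 0],
    [[0, 0, 0], [0, 0, 0], 0]
  ]
}}

```text
time_s: 6.3
tcp_pos: [0.5307, -0.0195, 0.0724]
ee_rot: [[0.902, 0.432, -0.001], [0.432, -0.902, -0.0], [-0.001, -0.0, -1.0]]
wrist_force: [-0.9, 0.1, -1.3]
gripper_width: 0.134
gripper_force: 29.9
```

```bash
python3 -c "
from h import *
st()"
```

```text
t 6.3 tcp [ 0.5307 -0.0195  0.0724] az 25.62 tilt [-0.001 -0.    -1.   ] F [-0.9  0.1 -1.3] w 0.134 j [ 15.4  22.3 -23.8  -0.  -43.9 100.2]
```

Emit:
{"fn": "move_arm", "kwargs": {
  "series": [
    [[0, 0, 0], [0, 0, 0.005], 0],
    [[0, 0, 0], [0, 0, 0.005], 0],
    [[0, 0, 0], [0, 0, 0.004], 0],
    [[0, 0, 0], [0, 0, 0], 0]
  ]
}}

```text
time_s: 6.7
tcp_pos: [0.5309, -0.0194, 0.0657]
ee_rot: [[0.902, 0.432, -0.001], [0.432, -0.902, -0.0], [-0.001, -0.0, -1.0]]
wrist_force: [-0.5, -0.4, -0.9]
gripper_width: 0.14
gripper_force: 29.9
```

Emit:
{"fn": "move_arm", "kwargs": {
  "series": [
    [[0, 0, 0], [0, 0, 0.004], 0],
    [[0, 0, 0], [0, 0, 0.004], 0],
    [[0, 0, 0], [0, 0, 0.004], 0],
    [[0, 0, 0], [0, 0, 0], 0]
  ]
}}

```text
time_s: 7.1
tcp_pos: [0.5311, -0.0194, 0.0599]
ee_rot: [[0.902, 0.432, -0.0], [0.432, -0.902, -0.0], [-0.0, 0.0, -1.0]]
wrist_force: [-0.7, 0.2, -0.6]
gripper_width: 0.136
gripper_force: 29.9
```

Emit:
{"fn": "move_arm", "kwargs": {
  "series": [
    [[0, 0, 0], [0, 0, 0.003], 0],
    [[0, 0, 0], [0, 0, 0.002], 0],
    [[0, 0, 0], [0, 0, 0], 0],
    [[0, 0, 0], [0, 0, 0], 0]
  ]
}}

```text
time_s: 7.5
tcp_pos: [0.5316, -0.0193, 0.0592]
ee_rot: [[0.901, 0.433, 0.001], [0.433, -0.901, -0.0], [0.001, 0.001, -1.0]]
wrist_force: [-2.4, 0.9, 8.5]
gripper_width: 0.138
gripper_force: 30.0
```

Emit:
{"fn": "move_arm", "kwargs": {
  "series": [
    [[0, 0, 0.8], [0, 0, 0.0006], 0],
    [[0, 0, 0.8], [0, 0, 0.0006], 0],
    [[0, 0, 0.8], [0, 0, 0.0006], 0],
    [[0, 0, 0.8], [0, 0, 0.0006], 0],
    [[0, 0, 0.8], [0, 0, 0.0006], 0],
    [[0, 0, 0.8], [0, 0, 0.0006], 0],
    [[0, 0, 0], [0, 0, 0], 0]
  ]
}}

```text
time_s: 8.2
tcp_pos: [0.5318, -0.0203, 0.0573]
ee_rot: [[0.999, -0.033, 0.001], [-0.033, -0.999, -0.002], [0.001, 0.002, -1.0]]
wrist_force: [-1.6, -3.9, 7.3]
gripper_width: 0.136
gripper_force: 30.0
```

```bash
python3 -c "
from h import *
st(); print(r.sense()['moment'])"
```

```text
t 8.2 tcp [ 0.5318 -0.0203  0.0573] az -1.89 tilt [ 0.001 -0.002 -1.   ] F [-1.6 -3.9  7.3] w 0.136 j [ 15.3  23.6 -24.7   0.2 -41.7  72.6]
[-1.314418    0.38487928  0.03198371]
```

Emit:
{"fn": "move_arm", "kwargs": {
  "series": [
    [[0, 0, 0.8], [0, 0, 0.0006], 0],
    [[0, 0, 0.8], [0, 0, 0.0006], 0],
    [[0, 0, 0.8], [0, 0, 0.0006], 0],
    [[0, 0, 0.8], [0, 0, 0.0006], 0],
    [[0, 0, 0.8], [0, 0, 0.0006], 0],
    [[0, 0, 0.8], [0, 0, 0.0006], 0],
    [[0, 0, 0.8], [0, 0, 0.0006], 0],
    [[0, 0, 0.8], [0, 0, 0.0006], 0],
    [[0, 0, 0], [0, 0, 0], 0]
  ]
}}

```text
time_s: 9.1
tcp_pos: [0.5311, -0.021, 0.0551]
ee_rot: [[0.782, -0.623, -0.0], [-0.623, -0.782, -0.003], [0.001, 0.002, -1.0]]
wrist_force: [-2.3, -6.7, 9.8]
gripper_width: 0.135
gripper_force: 30.0
```

```bash
python3 -c "
from h import *
st(); print(r.sense()['moment'])"
```

```text
t 9.1 tcp [ 0.5311 -0.021   0.0551] az -38.56 tilt [-0.    -0.003 -1.   ] F [-2.3 -6.7  9.8] w 0.135 j [ 15.3  23.8 -24.8   0.2 -41.4  36. ]
[-1.96817398  0.76649895 -0.01984791]
```

Emit:
{"fn": "move_arm", "kwargs": {
  "series": [
    [[0, 0, 0.8], [0, 0, 0.0006], 0],
    [[0, 0, 0.8], [0, 0, 0.0006], 0],
    [[0, 0, 0.8], [0, 0, 0.0006], 0],
    [[0, 0, 0], [0, 0, 0], 0]
  ]
}}

```text
time_s: 9.5
tcp_pos: [0.5308, -0.0213, 0.055]
ee_rot: [[0.612, -0.791, -0.001], [-0.791, -0.612, -0.003], [0.002, 0.003, -1.0]]
wrist_force: [-3.9, -6.6, 15.2]
gripper_width: 0.132
gripper_force: 30.0
```

```bash
python3 -c "
from h import *
st(); print(r.sense()['moment'])"
```

```text
t 9.5 tcp [ 0.5308 -0.0213  0.055 ] az -52.27 tilt [-0.001 -0.003 -1.   ] F [-3.9 -6.6 15.2] w 0.132 j [ 15.3  23.8 -24.9   0.3 -41.5  22.2]
[-2.09779574  1.42676108  0.02925968]
```

Emit:
{"fn": "move_arm", "kwargs": {
  "series": [
    [[0, 0, 0.7], [0, 0, 0], 0],
    [[0, 0, 0.7], [0, 0, 0], 0],
    [[0, 0, 0], [0, 0, 0], 0]
  ]
}}

```text
time_s: 9.8
tcp_pos: [0.5306, -0.0214, 0.0551]
ee_rot: [[0.496, -0.868, -0.001], [-0.868, -0.496, -0.003], [0.002, 0.003, -1.0]]
wrist_force: [-4.2, -6.9, 16.2]
gripper_width: 0.134
gripper_force: 30.0
```

```bash
python3 -c "
from h import *
c=r.capture('scene')
st(); print(r.sense()['moment'])"
```

```text
t 9.85 tcp [ 0.5306 -0.0215  0.055 ] az -60.24 tilt [-0.001 -0.003 -1.   ] F [-4.9 -6.7 14.7] w 0.136 j [ 15.3  23.8 -24.9   0.3 -41.5  14.3]
[-2.19701312  1.56097789  0.0532698 ]
```

Emit:
{"fn": "move_arm", "kwargs": {
  "series": [
    [[0, 0, 0.6], [0, 0, 0], 0],
    [[0, 0, 0.6], [0, 0, 0], 0],
    [[0, 0, 0], [0, 0, 0], 0]
  ]
}}

```text
time_s: 10.15
tcp_pos: [0.5304, -0.0215, 0.0551]
ee_rot: [[0.388, -0.922, -0.002], [-0.922, -0.388, -0.003], [0.003, 0.003, -1.0]]
wrist_force: [-5.0, -7.1, 14.9]
gripper_width: 0.135
gripper_force: 30.0
```

```bash
python3 -c "
from h import *
st(); print(r.sense()['moment'])"
```

```text
t 10.15 tcp [ 0.5304 -0.0215  0.0551] az -67.15 tilt [-0.002 -0.003 -1.   ] F [-5.  -7.1 14.9] w 0.135 j [ 15.3  23.7 -24.9   0.2 -41.5   7.4]
[-2.08767148  1.70764295  0.02296872]
```

Emit:
{"fn": "move_arm", "kwargs": {
  "series": [
    [[0, 0, 0], [0, 0, -0.004], 0],
    [[0, 0, 0], [0, 0, 0], 0],
    [[0, 0, 0], [0, 0, 0], 0.4],
    [[0, 0, 0], [0, 0, 0], 0.4],
    [[0, 0, 0], [0, 0, 0], 0.4],
    [[0, 0, 0], [0, 0, -0.03], 0.4],
    [[0, 0, 0], [0, 0, -0.06], 0.4],
    [[0, 0, 0], [0, 0, -0.08], 0.4],
    [[0, 0, 0], [0, 0, -0.08], 0.4],
    [[0, 0, 0], [-0.08, 0, -0.04], 0.4],
    [[0, 0, 0], [-0.08, 0, 0], 0.4],
    [[0, 0, 0], [-0.06, 0, 0], 0.4]
  ]
}}

```text
time_s: 11.35
tcp_pos: [0.4882, 0.0839, 0.2005]
ee_rot: [[0.388, -0.922, 0.002], [-0.922, -0.388, 0.002], [-0.001, -0.003, -1.0]]
wrist_force: [-0.1, -0.3, 0.0]
gripper_width: 0.402
gripper_force: 0.0
```

```bash
python3 - <<'E'
from h import *
r.capture('wrist'); c=r.capture('wrist'); save(c,'w3.png'); st()
c=r.capture('scene'); cv2.imwrite('pics/s3.png',cv2.resize(c['img'][200:350,230:480],(800,480),interpolation=cv2.INTER_CUBIC)[:,:,::-1])
P=np.array([.531,-.021,0])
for d in r.pinpoint('nut_a','scene')[:3]: print(d['score'],d['centre'])
for h in (.01,.015,.052,.074): print(h,proj(c,P+[0,0,h]))
E
```

```text
t 11.45 tcp [0.4876 0.0847 0.2   ] az -66.95 tilt [ 0.001  0.001 -1.   ] F [0.3 0.1 0.8] w 0.4 j [ 28.7  10.4 -19.4  -0.  -60.1  -5.6]
0.78 [320.2, 254.5]
0.72 [434.6, 302.9]
0.64 [348.7, 345.9]
0.01 [320.74678591 254.7166885 ]
0.015 [320.72403431 253.27884317]
0.052 [320.54999646 242.28007761]
0.074 [320.44152559 235.42498472]
```

View pics/s3.png

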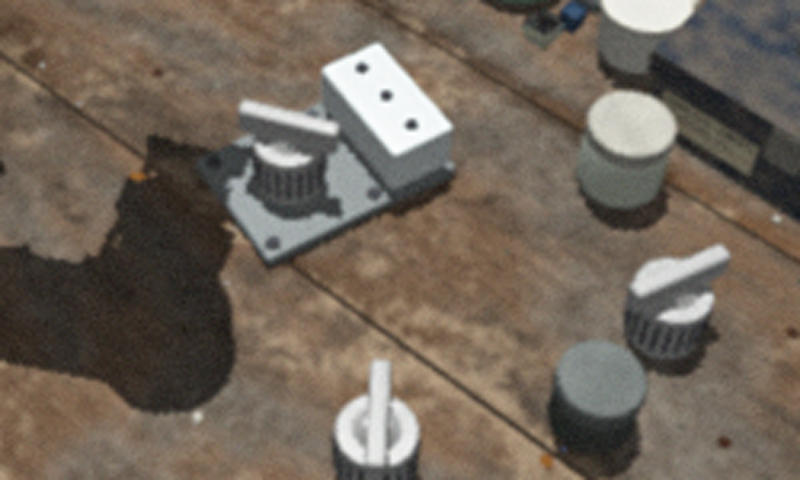

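View pics/w3.png

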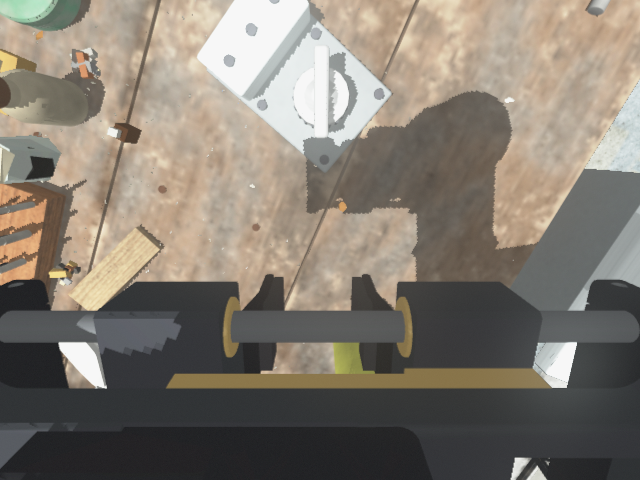

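```bash
python3 -c "
from station import r
print(r.finish_job())"
```

```text
the job is handed in; nothing more can be done
None
```

The first nut I tried, the one standing at the left, fits the stud and is screwed down to the plate: it sank about 4 mm as it was turned and stopped at home height. The other two still stand upright on the bench, I touched none of the other objects, and the job is handed in at about 11.5 s with no verdict returned.

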